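Pop the pack out of the charging dock and trap it with the other finger

TASK

Press the red eject key of the charging dock all the way down with one finger so that the black battery pack springs past its latch, and trap the pack on the chute with the other finger before it slides off the open lower end. Do not lift the pack off the chute and leave the mug, the hand rake, the dibber and the planter alone. The program finishes while still holding: the pack stands still on the chute, stopped by the finger.

Things in the scene. Friction and masses are not known exactly. Their poses are not given: they have to be found in the camera images.
- dock: Grey plastic charging dock fixed to the bench, about 215 mm long, 120 mm wide. Origin on the bench (z = 0) below the latch, on the chute's centre line; x is level and points uphill along the chute, so the pack slides towards dock -x; y points to the side where the red key is; z up. Its yaw is within 0.65 rad of the world's.
- ramp: The dock's slippery chute, 18 degrees steep. Origin on its floor, centre line, at the latch, 48 mm above the bench; x uphill along the floor, y to the key's side, z square to the floor. Floor from x = -95 mm (open lower end, 19 mm above the bench) to the spring housing at x = 102 mm (36 mm tall). 55 mm wide between guide walls 4 mm thick, 12 mm high.
- battery: Loose black and orange battery pack, 80 mm long (x), 52 mm wide (y), 30 mm thick (z), about 0.35 kg. Origin at the middle of its underside, axes as ramp. It starts latched, with its lower front edge at the ramp's x = 0, so its origin is at ramp x = 40 mm. Its origin's ramp x falls as it slides down.
- key (a joint): Travel of the red key, straight down: 0 up, 0.011 m fully down; about 2 N to start, 6 N fully down; springs back. The 7 mm high steel latch tab in front of the pack sinks with it and frees the pack at 7 to 8 mm. Then a spring (1.7 N, 12 mm stroke) and gravity drive the pack off the chute within about 0.5 s unless a finger already stands in the chute.
- key_top (a point): Centre of the top of the red eject key, a level 44 x 44 mm square along the dock's axes, 54 mm above the bench when up and 43 mm fully down (the point moves with it). At dock x = -40 mm, y = 62 mm, directly beside chute_mid. The fixed housing round it is 54 mm square and 38 mm high.
- chute_mid (a point): Point on the chute's floor, centre line, ramp x = -42 mm, 35 mm above the bench: a good spot for the trapping finger. Level with a fingertip on the key, its tip is 19 mm above the floor with the key up and 8 mm with it down, so it stands in front of the pack, which reaches it after about 30 mm of sliding.
- chute_end (a point): Middle of the edge of the chute's open lower end (ramp x = -95 mm).
- mug: Loose tin mug, 76 mm wide, 80 mm high, handle on its +y side; origin at the centre of its underside. Stands beside the dock on the side away from the key, 120 to 150 mm from the chute's centre line.
- rake: Loose yellow plastic hand rake lying flat, 257 mm long, head 84 mm wide, 24 mm high; origin under the joint of handle and neck, x towards the tines. Lies on the key's side of the dock.
- dibber: Loose brown wooden dibber lying flat, 205 mm long, 30 mm thick; origin under its middle, its tip towards -x. Lies beyond the mug.
- planter: Blue ceramic planter, 120 mm wide, 100 mm high, origin at the centre of its underside. Stands to the robot's right, about half a metre off. (A green seed tray, 50 mm high, is fixed to the bench far to the robot's left.)
There are look-alikes about, which are no part of the job. Of the things that look like the battery, the largest one is meant.

How it is judged:
On the way, in this order (a step that is already met when the one before it is completed fails the run):
1. the eject key is pressed down while the pack still sits in its bay (value of joint key above 0.005 m and x of battery in the frame of ramp above 0.034 m).
2. the pack has sprung past the latch and is stopped by the finger on the chute (x of battery in the frame of ramp between -0.054 and 0.032 m and contact force between the fingers and battery above 0.1 N and linear speed of battery below 0.02 m/s), for 0.3 s.
At the end, for the whole second after the job is handed in: The pack rests on the chute's floor (within 6 mm), its front edge at least 8 mm below where it was latched and not beyond the chute's lower end; it stands still (under 20 mm/s) and leans on or is held by a finger with more than 0.1 N (all of step 2 and z of battery in the frame of ramp between -0.004 and 0.006 m and angle between the z axis of battery and the z axis of ramp, either way round below 0.1 rad and contact force between battery and ramp above 0.5 N); the arm keeps its last pose, push and grip.
It fails at once if the pack slides off the lower end of the chute (x of battery in the frame of ramp below -0.075 m).
It fails at once if the pack is lifted off the chute (z of battery in the frame of ramp above 0.015 m).
It fails at once if the mug, rake, dibber or planter is moved by more than 20 mm (distance of any of mug, rake, dibber, planter from where it was at the start of the episode above 0.02 m).
It also fails if it takes over 30 s, if anything falls off the work surface, if the arm or the gripper's body presses on something with over 40 N, if the wrist force passes 120 N, or if a joint passes its speed limit or range.

ROBOT

A 6-joint arm with a two-finger parallel gripper is mounted at the origin on the work surface. World frame = base frame: x ahead of the robot, y to its left, z up, the work surface at z = 0. Lengths are in m, angles in rad, forces in N, time in s.
With the tool pointing down it reaches from about 0.35 to 0.975 m from the base axis. Payload 4.9 kg.
Tool frame: the origin (TCP) lies on the centre line of the jaws, within the pads' length; the fingertips stand 22 mm ahead of it and the grasp point (between the pads) lies 3 mm ahead of it (manip.tcp_to_tips is the distance from the TCP to the fingertips, in m); z points along the fingers, x is the direction in which the jaws open and shut, and the axes are right-handed (so a half turn about z gives the same grasp; the last joint's range is limited). The gripper opens to 85 mm and grips with 20 to 120 N. Pads are 22 mm wide; open, the fingers measure 114 mm over their backs; the gripper's body (76 mm by 85 mm) begins 54 mm behind the grasp point. The pads swing forward as they close: fully open they stand 13 mm farther back than shut.
Start: joints at [-1.446, 0.053, 1.613, -0, 1.476, -0.119], TCP at [0.151, -0.606, 0.253] pointing down, gripper open.
Joint ranges: [-3.01, 3.01], [-1.01, 2.22], [0.06, 2.58], [-1.02, 4.17], [0.09, 2.62], [-3.14, 3.14]. Speed limits (rad/s): [2.57, 2.57, 3.14, 3.14, 3.14, 3.14].

INTERFACE

Orientations are given as a unit quaternion [w, x, y, z].
In Python, from plant import manip gives the robot as it stands.
- The arm moves only by the shell command python3 -m pendant 'ROWS'. ROWS is a JSON object of lists of equal length, an entry for each row: "linear": the shift along the tool's x, y, z in cm, a list of three; "rotation": the turn, a rotation vector about the tool's x, y, z in degrees, a list of three; "grip": the closure, from 0 (fully open) to 1 (shut). A call has exactly 10 rows; each row is the pose to reach, as a shift and turn from the pose commanded when the call began, along the tool's axes at that moment; what a row does not reach only later rows make up. A row lasts 1/12 s, in which the tool goes at most 41.7 mm and 7.16 degrees, less where a joint would pass 70% of its speed; a pose out of reach is approached as far as the arm can. A call with a gripper value outside its range is refused whole. The fingers move at their own pace and stop on an object; the grip force is fixed at half the most. Time passes only in rows, so rows that repeat a pose let the fingers close, or fill a call up. It gives the time, the measured TCP pose, the force and the opening at its end, in the units of the state.
- manip.state(): the state, without advancing time (a new reading comes with each control period).
- manip.grab_frame(name): name is "scene" or "top"; returns the picture (400x640x3 uint8, red, green, blue); there is no depth.
- manip.calibration(name): a dict with "fx", "fy", "cx", "cy" (pixels), "cam_to_world" (4x4, takes a point from camera to world coordinates). Camera axes: x right, y up, looking along -z (the intrinsics and any distortion apply to the point x, -y, -z); pixel columns grow to the right and rows downward; lengths in m; the calibration is good to about 2 mm. A picture is of the moment at which its call begins. calibration takes no time and is no camera call.
- manip.job_done(): hands the job in, once; it reports no verdict.
The state is a dict: "time": time; "joint_pos": joint angles; "joint_vel": joint speeds; "joint_efforts": joint torques, N m; "tool_pos": TCP position; "tool_rot": TCP orientation; "contact_force": force on the tool from outside, world axes, zero at the start; "ft_torque": the same for the moment, N m; "gripper_width": opening from 0.0 (shut) to 1.0 (fully open).
Only numpy, scipy, OpenCV 4.12 (cv2) and the standard library are available. Lean on these libraries where they do the work, as an engineer would, in place of code of your own. Each camera call takes 0.05 s, during which the arm holds its last target. There are 200 camera calls.

## Working session

There is one attempt and no reset: what is moved stays moved. The work goes in short steps, Python scripts to look and compute and a shell command to move; the robot and the scene stay as the last step left them, time stands still between calls to the robot, and variables do not carry over. Pictures are saved under pics/ and viewed, about 8 in all and at most 12, crops included, and the job is handed in when it is done.

```bash
mkdir -p pics; ls; python3 - <<'E'
from plant import manip
import cv2,numpy as np
for n in("scene","top"):
    cv2.imwrite(f"pics/{n}0.png",manip.grab_frame(n)[:,:,::-1])
    c=manip.calibration(n); print(n,c)
print(manip.state(),manip.tcp_to_tips)
E
```

```text
pics
scene {'fx': 362.20770154858155, 'fy': 362.20770154858155, 'cx': 318.1397483245024, 'cy': 199.685986147031, 'cam_to_world': array([[-0.56488001, -0.65042349,  0.50779904,  1.00828493],
       [ 0.8250845 , -0.45422135,  0.33603353,  0.18907258],
       [ 0.01208907,  0.60879574,  0.7932349 ,  0.72188398],
       [ 0.        ,  0.        ,  0.        ,  1.        ]])}
top {'fx': 394.89565074603274, 'fy': 394.89565074603274, 'cx': 327.47953721517945, 'cy': 195.5905645329154, 'cam_to_world': array([[ 0.00338991,  0.99594642, -0.08988462,  0.49012927],
       [-0.99998857,  0.00307322, -0.00366139, -0.09428824],
       [-0.00337031,  0.089896  ,  0.99594546,  1.23324232],
       [ 0.        ,  0.        ,  0.        ,  1.        ]])}
{'time': 0.1, 'joint_pos': array([-1.44598671e+00,  5.33123303e-02,  1.61416926e+00,  5.16516090e-05,
        1.47600709e+00, -1.18997431e-01]), 'joint_vel': array([ 0.00113748,  0.00038002, -0.00342949,  0.00089628, -0.00106605,
        0.00108141]), 'joint_efforts': array([-1.62944525e-04, -3.94905281e+01, -3.71361530e+01, -1.89660545e-04,
        3.96609306e-03, -1.39408920e-05]), 'tool_pos': array([ 0.15082298, -0.60598495,  0.25216509]), 'tool_rot': array([-6.86624823e-04,  7.87842915e-01, -6.15875509e-01, -6.54165189e-04]), 'contact_force': array([-0.4638147 , -0.27996544,  1.15810216]), 'ft_torque': array([ 0.04037313, -0.03448326, -0.0246158 ]), 'gripper_width': 1.0032567538699693} 0.022
```

View pics/scene0.png

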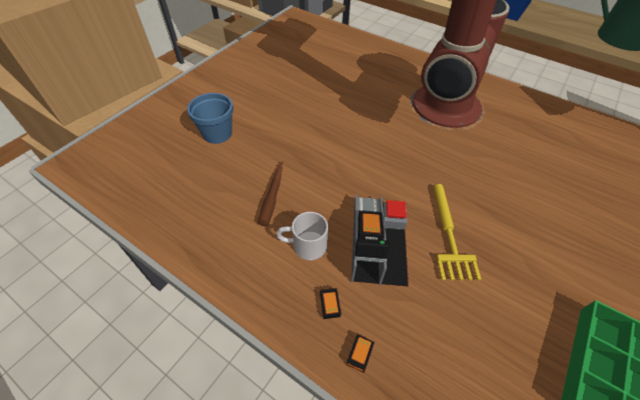

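View pics/top0.png

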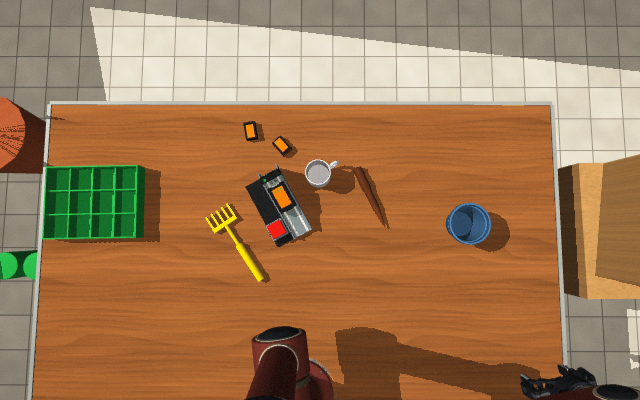

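The scene view shows the red key at about (396,209) and the pack's orange label at (371,223). In the top view they are at (276,230) and (283,196). The two smaller look-alikes lie beyond the dock. Next I'll measure the key and label from both views.

```bash
cat > h.py <<'E'
from plant import manip
import cv2,numpy as np
def ray(n,uv):
    c=manip.calibration(n);T=np.array(c["cam_to_world"])
    d=T[:3,:3]@np.array([(uv[0]-c["cx"])/c["fx"],-(uv[1]-c["cy"])/c["fy"],-1]);return T[:3,3],d
def plane(n,uv,z):
    o,d=ray(n,uv);return o+d*(z-o[2])/d[2]
def tri(a,b):
    (o1,d1),(o2,d2)=ray("scene",a),ray("top",b)
    s=np.linalg.lstsq(np.c_[d1,-d2],o2-o1,rcond=None)[0];p,q=o1+s[0]*d1,o2+s[1]*d2
    return (p+q)/2,np.linalg.norm(p-q)
def proj(n,p):
    c=manip.calibration(n);T=np.linalg.inv(c["cam_to_world"]);q=T[:3,:3]@p+T[:3,3]
    return np.array([c["cx"]-c["fx"]*q[0]/q[2],c["cy"]+c["fy"]*q[1]/q[2]])
def mask(im,lo,hi,roi):
    h=cv2.cvtColor(im,cv2.COLOR_RGB2HSV);m=cv2.inRange(h,lo,hi);k=np.zeros_like(m);x0,y0,x1,y1=roi;k[y0:y1,x0:x1]=255
    return m&k
E
python3 - <<'E'
from h import *
ROI={"scene":(340,185,425,295),"top":(240,160,320,250)}
R={}
for n in ROI:
    im=cv2.imread(f"pics/{n}0.png")[:,:,::-1].copy()
    for nm,lo,hi in(("redbright",(0,200,190),(5,255,255)),("red",(0,190,90),(5,255,255)),("orange",(8,180,150),(20,255,255))):
        m=mask(im,lo,hi,ROI[n]);cs=cv2.findContours(m,0,1)[0]
        if not cs: print(n,nm,"none");continue
        c=max(cs,key=cv2.contourArea);M=cv2.moments(c)
        r=cv2.minAreaRect(c);R[n,nm]=np.array([M["m10"],M["m01"]])/M["m00"];print(n,nm,R[n,nm],M["m00"],r, cv2.boxPoints(r).round(1).tolist())
    x0,y0,x1,y1=ROI[n];cr=cv2.resize(im[y0:y1,x0:x1],None,fx=5,fy=5,interpolation=cv2.INTER_CUBIC);cv2.imwrite(f"pics/c_{n}.png",cr[:,:,::-1])
for k in("redbright","red","orange"):
    if ("scene",k) in R and ("top",k) in R: print(k,tri(R["scene",k],R["top",k]))
a=cv2.imread("pics/c_scene.png");b=cv2.imread("pics/c_top.png");H=550
b=cv2.resize(b,(b.shape[1],450));o=np.zeros((550,a.shape[1]+400,3),np.uint8);o[:550,:a.shape[1]]=a;o[:450,a.shape[1]:]=b[:, :400];cv2.imwrite("pics/crop.png",cv2.resize(o,(800,533)))
E
```

```text
scene redbright [396.23375527 208.44388186] 197.5 ((396.5, 208.0), (14.0, 17.0), 90.0) [[388.0, 201.0], [405.0, 201.0], [405.0, 215.0], [388.0, 215.0]]
scene red [395.72625698 208.71260087] 268.5 ((396.0, 208.5), (17.0, 18.0), 90.0) [[387.0, 200.0], [405.0, 200.0], [405.0, 217.0], [387.0, 217.0]]
scene orange [371.09259259 222.51851852] 243.0 ((371.0, 222.5), (17.0, 16.0), 90.0) [[363.0, 214.0], [379.0, 214.0], [379.0, 231.0], [363.0, 231.0]]
top redbright [275.86213409 228.89329556] 176.5 ((275.8868103027344, 228.896240234375), (14.08364486694336, 14.08364486694336), 60.945396423339844) [[266.29998779296875, 226.1999969482422], [278.6000061035156, 219.3000030517578], [285.5, 231.60000610351562], [273.20001220703125, 238.5]]
top red [276.02197802 228.87912088] 182.0 ((276.0377502441406, 228.86795043945312), (14.180771827697754, 14.375029563903809), 60.945396423339844) [[266.29998779296875, 226.1999969482422], [278.8999938964844, 219.1999969482422], [285.79998779296875, 231.60000610351562], [273.20001220703125, 238.60000610351562]]
top orange [257.95122672 201.63868361] 1691.5 ((275.0, 204.5), (89.0, 70.0), 90.0) [[240.0, 160.0], [310.0, 160.0], [310.0, 249.0], [240.0, 249.0]]
redbright (array([0.49611932, 0.06511   , 0.04923204]), np.float64(0.0023482398321088087))
red (array([0.49628729, 0.06452453, 0.04785391]), np.float64(0.0017244518977635227))
orange (array([0.58819091, 0.07908765, 0.11418529]), np.float64(0.06362007211947127))
```

View pics/crop.png

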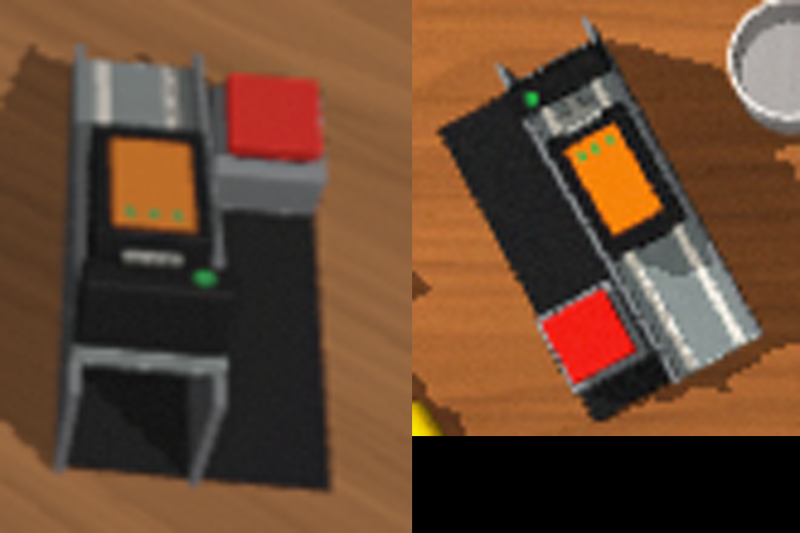

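The crop shows the chute descending towards the robot, the key on its +y side, and a yaw of about 29°. I'll cross-check the label's position and compute the approach target.

```bash
cat >> h.py <<'E'
from scipy.spatial.transform import Rotation as Ro
def to_tool(target,yaw):
    s=manip.state();q=s["tool_rot"];R=Ro.from_quat([q[1],q[2],q[3],q[0]])
    X=np.array([np.sin(yaw),-np.cos(yaw),0]);Z=np.array([0,0,-1.]);T=Ro.from_matrix(np.c_[X,np.cross(Z,X),Z])
    return R.inv().apply(target-s["tool_pos"])*100,(R.inv()*T).as_rotvec(degrees=True)
E
python3 - <<'E'
from h import *
im=cv2.imread("pics/top0.png")[:,:,::-1].copy()
m=mask(im,(8,235,215),(22,255,255),(265,175,300,212));c=max(cv2.findContours(m,0,1)[0],key=cv2.contourArea)
M=cv2.moments(c);o=np.array([M["m10"],M["m01"]])/M["m00"];print(o,M["m00"],cv2.minAreaRect(c))
print("label",tri((371.1,222.5),o))
# chute black base left edge & chute wall line in top crop: crop px -> img
B=[plane("top",p,0.003) for p in [(240+(440-412)*s,160+130*s) for s in(1/4.87,)]+[(240+(600-412)/4.87,160+420/4.87)]]
d=B[0]-B[1];print("base edge yaw",np.arctan2(d[1],d[0]),np.linalg.norm(d))
bx=np.array([[266.3,226.2],[278.6,219.3],[285.5,231.6],[273.2,238.5]])
W=np.array([plane("top",p,.054) for p in bx]);e=W[0]-W[1];f=W[1]-W[2];print("key edges",np.linalg.norm(e),np.linalg.norm(f),np.arctan2(-e[0],e[1]),np.arctan2(f[1],f[0]))
k=plane("top",(275.9,228.9),.054);k2=plane("scene",(396.5,207.8),.054);print("key",k,k2)
yaw=.512;x=np.array([np.cos(yaw),np.sin(yaw),0]);y=np.array([-x[1],x[0],0])
O=k-y*.062+x*.040
L=O+x*(.040*np.cos(.314)-.030*np.sin(.314));L[2]=.048+.04*np.sin(.314)+.03*np.cos(.314);print("predicted pack top centre",L, "end px",proj("top",O-x*.09+[0,0,.019-.054]))
t=k-y*.031;t[2]=.15;print("target",t,to_tool(t,yaw))
E
```

```text
[281.09487179 196.4       ] 195.0 ((281.14703369140625, 196.4117431640625), (19.722335815429688, 11.147406578063965), 59.036251068115234)
label (array([0.59012593, 0.04579584, 0.08957342]), np.float64(0.002135199671701464))
base edge yaw 0.5193858516398644 0.2131287535355918
key edges 0.04181357546251871 0.042120242882154185 0.516458976673619 0.52377109275438
key [0.49651731 0.06326292 0.054     ] [0.49720582 0.06670048 0.054     ]
predicted pack top centre [0.58685104 0.04290937 0.08888779] end px [303.00328143 233.38514406]
target [0.51170488 0.03623816 0.15      ] (array([-53.59232385, -50.52100706,  10.331045  ]), array([ -0.03014431,   0.10474926, -15.36660259]))
```

The measurements agree: key size, yaw about 0.517, and pack label within about 3 mm of prediction. Now I'll move.

```bash
python3 -m pendant '{"linear":[[-2.7,-2.5,0],[-5.4,-5.0,0],[-8.1,-7.6,0],[-10.8,-10.1,0],[-13.5,-12.6,1],[-16.2,-15.2,1],[-18.9,-17.7,1],[-21.6,-20.2,1],[-24.3,-22.7,1],[-27,-25.2,1]],"rotation":[[0,0,0],[0,0,0],[0,0,0],[0,0,0],[0,0,0],[0,0,0],[0,0,0],[0,0,0],[0,0,0],[0,0,0]],"grip":[0.43,0.43,0.43,0.43,0.43,0.43,0.43,0.43,0.43,0.43]}' && python3 -m pendant '{"linear":[[-2.7,-2.5,1],[-5.4,-5.0,2],[-8.1,-7.6,3],[-10.8,-10.1,4],[-13.5,-12.6,5],[-16.2,-15.2,6],[-18.9,-17.7,6],[-21.6,-20.2,6],[-24.3,-22.7,6],[-26.6,-25.3,6]],"rotation":[[0,0,-1.6],[0,0,-3.2],[0,0,-4.8],[0,0,-6.4],[0,0,-8],[0,0,-9.6],[0,0,-11.2],[0,0,-12.8],[0,0,-14.4],[0,0,-15.6]],"grip":[0.43,0.43,0.43,0.43,0.43,0.43,0.43,0.43,0.43,0.43]}'
python3 - <<'E'
from h import *
s=manip.state();print(s["time"],s["tool_pos"],s["gripper_width"],s["contact_force"],to_tool(np.array([.512,.038,.12]),.517))
S=manip.grab_frame("scene");T=manip.grab_frame("top")
a=cv2.resize(S[130:300,320:480],None,fx=3,fy=3)[:,:,::-1];b=cv2.resize(T[155:265,230:330],(400,440))[:,:,::-1]
o=np.zeros((510,880,3),np.uint8);o[:,:480]=a;o[:440,480:]=b;cv2.imwrite("pics/m1.png",cv2.resize(o,(800,464)))
E
```

```text
time: 0.93
tool_pos: [0.3305, -0.2818, 0.2429]
tool_rot: [-0.0, 0.788, -0.616, -0.0]
contact_force: [0.1, -0.2, -0.2]
gripper_width: 0.568
time: 1.77
tool_pos: [0.5115, 0.0379, 0.1827]
tool_rot: [0.0, 0.865, -0.502, -0.0]
contact_force: [0.6, -0.7, -0.1]
gripper_width: 0.567
1.7667 [0.51152716 0.03787047 0.18267913] 0.5669441725873445 [ 0.58340436 -0.69089341 -0.11658603] (array([ 0.0159542 , -0.05229954,  6.26786577]), array([0.04399663, 0.03448323, 0.08092214]))
```

View pics/m1.png

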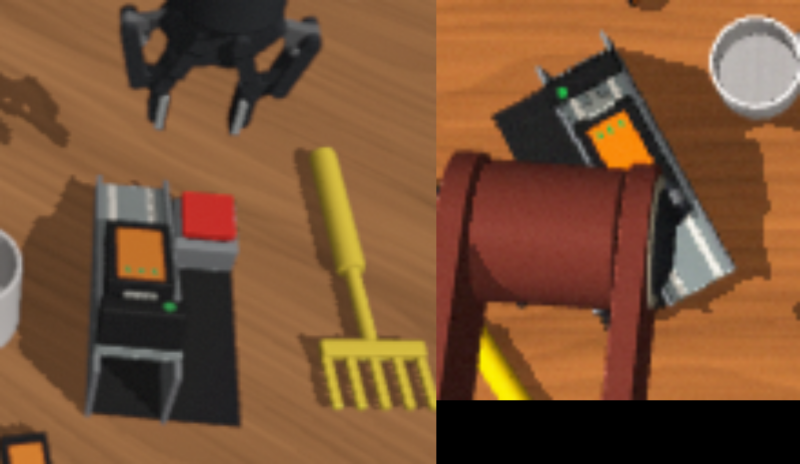

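The fingers sit above the chute and key (scene tips at about (379,177) and (407,178)). I'll check tip positions by intersecting the rays with the vertical jaw plane.

```bash
python3 - <<'E'
from h import *
yaw=.517;x=np.array([np.cos(yaw),np.sin(yaw),0]);y=np.array([-x[1],x[0],0]);c=manip.state()["tool_pos"]
for uv in((378.7,177),(406.9,177.7)):
    o,d=ray("scene",uv);p=o+d*((c-o)@x+.011)/(d@x)   # pad edge nearest the camera
    print("y off",(p-c)@y,"z rel tcp",p[2]-c[2])
E
```

```text
y off -0.025495937652914857 z rel tcp -0.015420874180352429
y off 0.030649746139771814 z rel tcp -0.01152938303528317
```

```bash
python3 -m pendant '{"linear":[[0,0,1.5],[0,0,3],[0,0,4.5],[0,0,6],[0,0,7],[0,0,8],[0,0,9],[0,0,9.5],[0,0,9.5],[0,0,9.5]],"rotation":[[0,0,0],[0,0,0],[0,0,0],[0,0,0],[0,0,0],[0,0,0],[0,0,0],[0,0,0],[0,0,0],[0,0,0]],"grip":[0.43,0.43,0.43,0.43,0.43,0.43,0.43,0.43,0.43,0.43]}'
python3 - <<'E'
from h import *
s=manip.state();print(s["tool_pos"],s["contact_force"])
S=manip.grab_frame("scene")
cv2.imwrite("pics/m2.png",cv2.resize(S[150:270,330:450],(720,720)[:2],interpolation=cv2.INTER_CUBIC)[:590,:,::-1])
E
```

```text
time: 2.7
tool_pos: [0.5116, 0.0355, 0.0883]
tool_rot: [0.0, 0.864, -0.503, -0.0]
contact_force: [-0.8, 0.4, 0.1]
gripper_width: 0.569
[0.51162248 0.03547404 0.08833667] [-0.81086234  0.3891304   0.13245728]
```

View pics/m2.png

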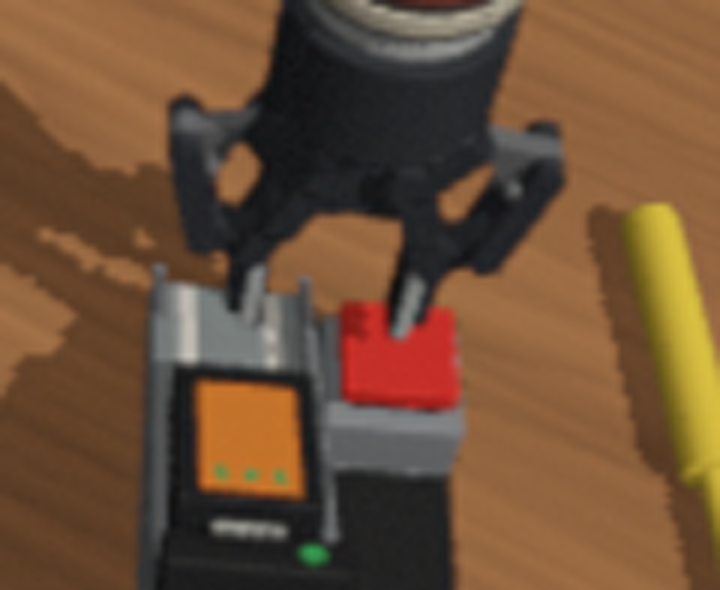

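The left finger stands over the chute's centre and the right one over the key's centre. Now I'll descend slowly.

```bash
python3 -m pendant '{"linear":[[0,0,0.3],[0,0,0.6],[0,0,0.9],[0,0,1.2],[0,0,1.5],[0,0,1.7],[0,0,1.9],[0,0,2.0],[0,0,2.0],[0,0,2.0]],"rotation":[[0,0,0],[0,0,0],[0,0,0],[0,0,0],[0,0,0],[0,0,0],[0,0,0],[0,0,0],[0,0,0],[0,0,0]],"grip":[0.43,0.43,0.43,0.43,0.43,0.43,0.43,0.43,0.43,0.43]}'
```

```text
time: 3.58
tool_pos: [0.5115, 0.0356, 0.0683]
tool_rot: [0.0, 0.864, -0.503, -0.0]
contact_force: [-0.5, 0.5, 1.1]
gripper_width: 0.573
```

```bash
python3 -m pendant '{"linear":[[0,0,0.1],[0,0,0.2],[0,0,0.3],[0,0,0.4],[0,0,0.5],[0,0,0.6],[0,0,0.6],[0,0,0.6],[0,0,0.6],[0,0,0.6]],"rotation":[[0,0,0],[0,0,0],[0,0,0],[0,0,0],[0,0,0],[0,0,0],[0,0,0],[0,0,0],[0,0,0],[0,0,0]],"grip":[0.43,0.43,0.43,0.43,0.43,0.43,0.43,0.43,0.43,0.43]}'
```

```text
time: 4.42
tool_pos: [0.5115, 0.0355, 0.0626]
tool_rot: [0.0, 0.864, -0.503, -0.0]
contact_force: [-3.6, -0.1, 6.0]
gripper_width: 0.574
```

```bash
python3 - <<'E'
from h import *
s=manip.state();print(s["tool_pos"],s["contact_force"],s["ft_torque"])
S=manip.grab_frame("scene")
cv2.imwrite("pics/m3.png",cv2.resize(S[170:270,340:440],(700,700),interpolation=cv2.INTER_CUBIC)[:590,:,::-1])
m=mask(S,(8,150,130),(20,255,255),(360,205,384,240));print(cv2.connectedComponentsWithStats(m)[2:])
E
```

```text
[0.511529   0.03553661 0.06262545] [-3.60164439 -0.14141348  6.01501732] [ 0.15476096  0.5966487  -0.10690425]
(array([[     0,      0,    640,    400, 255733],
       [   363,    208,     17,     18,    267]], dtype=int32), array([[319.44661424, 199.48232727],
       [370.6329588 , 216.42696629]]))
```

View pics/m3.png

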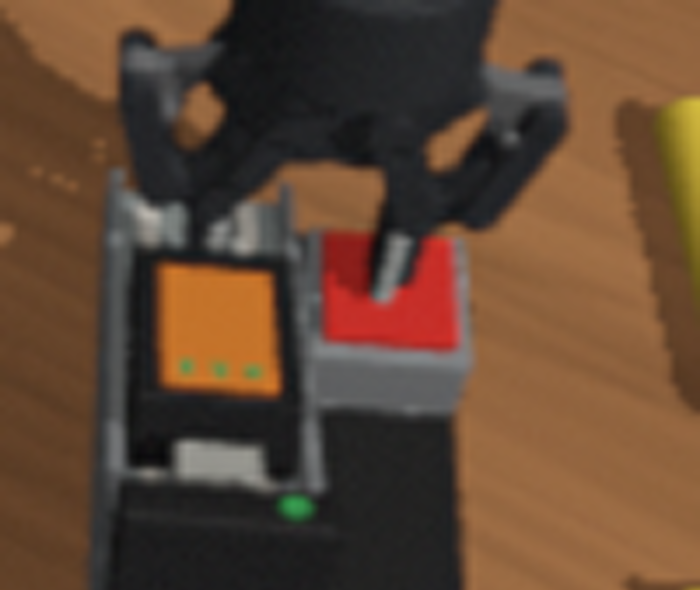

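The pack has slid about 30 mm and rests against the finger. The key is mostly down, so I'll finish its travel gently.

```bash
python3 -m pendant '{"linear":[[0,0,0.05],[0,0,0.1],[0,0,0.15],[0,0,0.2],[0,0,0.25],[0,0,0.25],[0,0,0.25],[0,0,0.25],[0,0,0.25],[0,0,0.25]],"rotation":[[0,0,0],[0,0,0],[0,0,0],[0,0,0],[0,0,0],[0,0,0],[0,0,0],[0,0,0],[0,0,0],[0,0,0]],"grip":[0.43,0.43,0.43,0.43,0.43,0.43,0.43,0.43,0.43,0.43]}'
```

```text
time: 5.3
tool_pos: [0.5117, 0.0356, 0.0619]
tool_rot: [0.0, 0.864, -0.503, -0.001]
contact_force: [-9.0, 0.6, 18.6]
gripper_width: 0.572
```

The stop is reached: force jumped to 18.6 N with hardly any more travel. I'll ease off about 1.5 mm, then check that the pack stands still.

```bash
python3 -m pendant '{"linear":[[0,0,-0.05],[0,0,-0.1],[0,0,-0.15],[0,0,-0.15],[0,0,-0.15],[0,0,-0.15],[0,0,-0.15],[0,0,-0.15],[0,0,-0.15],[0,0,-0.15]],"rotation":[[0,0,0],[0,0,0],[0,0,0],[0,0,0],[0,0,0],[0,0,0],[0,0,0],[0,0,0],[0,0,0],[0,0,0]],"grip":[0.43,0.43,0.43,0.43,0.43,0.43,0.43,0.43,0.43,0.43]}'
python3 - <<'E'
from h import *
for i in range(4):
    S=manip.grab_frame("scene")
    m=mask(S,(8,150,130),(20,255,255),(360,200,384,240));r=cv2.connectedComponentsWithStats(m);j=1+np.argmax(r[2][1:,4]);print(r[2][j],r[3][j])
uv=r[3][j];yaw=.517;x=np.array([np.cos(yaw),np.sin(yaw),0]);y=np.array([-x[1],x[0],0])
O=np.array([.497,.065,0])-y*.062+x*.040
for b in(.04,.02,.015,.01,.005,0):
    p=O+x*(b*np.cos(.314)-.03*np.sin(.314));p[2]=.048+b*np.sin(.314)+.03*np.cos(.314);print(b,proj("scene",p))
cv2.imwrite("pics/m4.png",cv2.resize(S[170:270,340:440],(700,700),interpolation=cv2.INTER_CUBIC)[:590,:,::-1])
E
```

```text
time: 6.13
tool_pos: [0.5116, 0.0356, 0.0621]
tool_rot: [0.0, 0.864, -0.503, -0.0]
contact_force: [-4.6, 0.2, 9.7]
gripper_width: 0.568
[363 208  17  18 266] [370.63533835 216.45864662]
[363 208  17  18 266] [370.63533835 216.45864662]
[363 208  17  18 266] [370.63533835 216.45864662]
[363 208  17  18 266] [370.63533835 216.45864662]
0.04 [370.88618974 221.60139602]
0.02 [370.47425347 215.91254581]
0.015 [370.37396884 214.52761253]
0.01 [370.2747302  213.15712436]
0.005 [370.17652126 211.80085647]
0 [370.07932608 210.45858869]
```

View pics/m4.png

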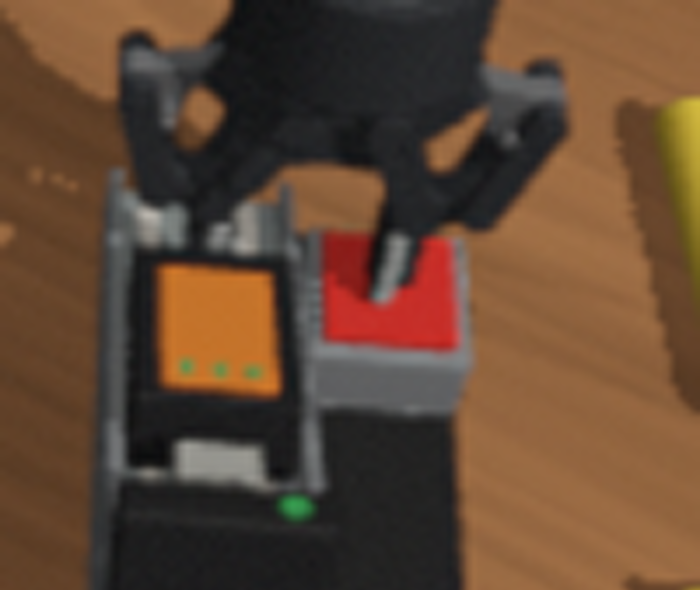

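Four frames show the pack motionless, but it sits at x≈0.018 m, about 9 mm higher than finger geometry predicts (0.009). To prove it leans on the finger, I'll ease the finger 4 mm downhill (+tool y) and see whether the pack follows.

```bash
python3 -m pendant '{"linear":[[0,0.05,0],[0,0.1,0],[0,0.15,0],[0,0.2,0],[0,0.25,0],[0,0.3,0],[0,0.35,0],[0,0.4,0],[0,0.4,0],[0,0.4,0]],"rotation":[[0,0,0],[0,0,0],[0,0,0],[0,0,0],[0,0,0],[0,0,0],[0,0,0],[0,0,0],[0,0,0],[0,0,0]],"grip":[0.43,0.43,0.43,0.43,0.43,0.43,0.43,0.43,0.43,0.43]}'
python3 - <<'E'
from h import *
for S in (cv2.imread("pics/scene0.png")[:,:,::-1].copy(),manip.grab_frame("scene"),manip.grab_frame("scene")):
    m=mask(S,(8,150,130),(20,255,255),(360,200,384,240));r=cv2.connectedComponentsWithStats(m);j=1+np.argmax(r[2][1:,4]);print(r[2][j],r[3][j])
E
```

```text
time: 7.17
tool_pos: [0.5104, 0.0342, 0.0628]
tool_rot: [-0.002, 0.864, -0.504, 0.002]
contact_force: [3.0, 3.0, 5.0]
gripper_width: 0.571
[363 214  17  19 281] [370.85765125 222.41992883]
[363 208  17  18 265] [370.67924528 216.1245283 ]
[363 208  17  18 265] [370.67924528 216.1245283 ]
```

The pack moved about 1.2 mm. The finger sticks on the key and moved only about 1.8 mm, so I'll shift further to make the test clear.

```bash
python3 -m pendant '{"linear":[[0,0.05,0],[0,0.1,0],[0,0.15,0],[0,0.2,0],[0,0.25,0],[0,0.3,0],[0,0.35,0],[0,0.4,0],[0,0.4,0],[0,0.4,0]],"rotation":[[0,0,0],[0,0,0],[0,0,0],[0,0,0],[0,0,0],[0,0,0],[0,0,0],[0,0,0],[0,0,0],[0,0,0]],"grip":[0.43,0.43,0.43,0.43,0.43,0.43,0.43,0.43,0.43,0.43]}'
python3 - <<'E'
from h import *
for S in (manip.grab_frame("scene"),manip.grab_frame("scene")):
    m=mask(S,(8,150,130),(20,255,255),(360,200,384,240));r=cv2.connectedComponentsWithStats(m);j=1+np.argmax(r[2][1:,4]);print(r[2][j],r[3][j])
cv2.imwrite("pics/m5.png",cv2.resize(S[170:270,340:440],(700,700),interpolation=cv2.INTER_CUBIC)[:590,:,::-1])
E
```

```text
time: 8.1
tool_pos: [0.5075, 0.0319, 0.0631]
tool_rot: [-0.002, 0.864, -0.504, 0.003]
contact_force: [4.4, 1.5, 4.9]
gripper_width: 0.565
[363 207  17  18 260] [370.54615385 215.02307692]
[363 207  17  18 260] [370.54615385 215.02307692]
```

View pics/m5.png

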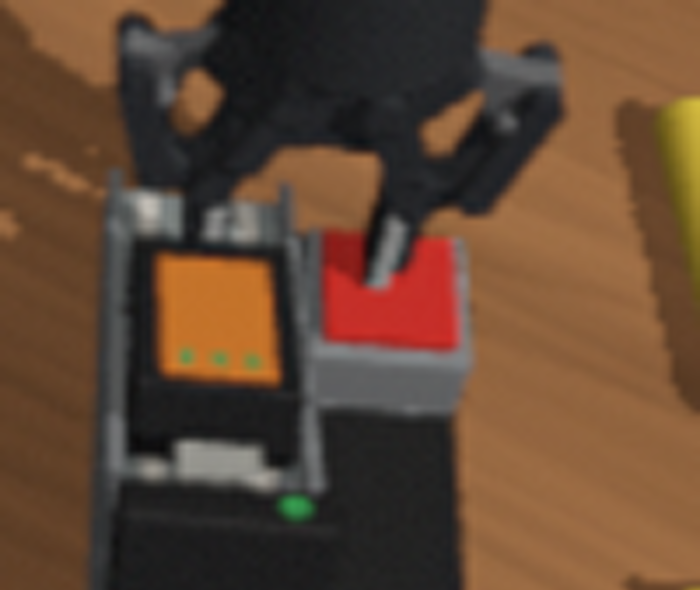

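The pack followed the finger (5.2 mm against 5.6 mm), so it leans on it. I'll hold still for a moment, re-check, then hand in.

```bash
python3 -m pendant '{"linear":[[0,0,0],[0,0,0],[0,0,0],[0,0,0],[0,0,0],[0,0,0],[0,0,0],[0,0,0],[0,0,0],[0,0,0]],"rotation":[[0,0,0],[0,0,0],[0,0,0],[0,0,0],[0,0,0],[0,0,0],[0,0,0],[0,0,0],[0,0,0],[0,0,0]],"grip":[0.43,0.43,0.43,0.43,0.43,0.43,0.43,0.43,0.43,0.43]}'
python3 - <<'E'
from h import *
S=manip.grab_frame("scene")
m=mask(S,(8,150,130),(20,255,255),(360,200,384,240));r=cv2.connectedComponentsWithStats(m);j=1+np.argmax(r[2][1:,4]);print(r[3][j])
if abs(r[3][j][1]-215.0)<.3: manip.job_done();print("handed in")
E
```

```text
time: 9.03
tool_pos: [0.5075, 0.0319, 0.0631]
tool_rot: [-0.002, 0.864, -0.504, 0.003]
contact_force: [3.5, 2.0, 5.0]
gripper_width: 0.57
[370.54615385 215.02307692]
the job is handed in; nothing more can be done
handed in
```

The pack is trapped on the chute, standing still against one finger while the other holds the key down. I handed the job in at about 9 s; it reports no verdict.

- **What I did:** I located the dock from both cameras and set the jaws across the key and chute. I pressed the key to its stop, where the force jumped to 18.6 N, then eased off to about 5 N.
- **Last checks:** Moving the finger 5.6 mm downhill made the pack follow by about 5.2 mm, so it leans on the finger. It then showed no motion between frames about a second apart, at roughly ramp x = 0.013 m.
- **What disagreed:**
  - The pack first stopped at about 0.018 m, roughly 9 mm higher on the chute than the finger geometry predicted.
  - The key's height triangulated to 48–49 mm against the stated 54 mm. The other cross-checks agreed to about 3 mm.
  - The finger stuck on the key at first while being shifted.
- **Not checked:** I steered clear of the mug, rake, dibber and planter, but did not measure their positions again at the end.

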